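Open the sliding-lid caddy under the counter and stow the brush

TASK

Put the short brush away in the beige caddy's closed box. The steel tumbler stands in the tray where the lid has to go, so first stand it upright on the middle of the square rubber mat; then raise the lid's leading end over the stop lip (pressing its other end down behind the rib tips it up), slide the lid clear of its grooves, without forcing it against the lip or lifting it away from the caddy, until it lies flat in the tray, and lay the brush flat inside the open box. Knock nothing over and leave everything else where it stands.

Things in the scene. Friction and masses are not known exactly. Their poses are not given: they have to be found in the camera images.
- caddy: Fixed beige plastic caddy on the shelf, 126 mm wide (its x) and 344 long (its y: -170..174 from its origin, which is on the underside). +y is the way the lid slides out. y -170..0 is the lidded box, y 0..174 the open tray. Rear wall top at z 56 mm, box side walls z 62.5, tray sides and end rim z 63
- box_floor (a point): Middle of the box's floor: caddy (0, -86, 5) mm, axes as the caddy's. Inside 158 mm long (y -165..-7), 116 wide, 100 between the 8 mm rails that carry the lid. Rail tops: z 50 for caddy y -105..-7, sunk to 40 for y -165..-105. Over the lid's rear edges the walls bear 8 mm wide groove tops (z 58.5..62.5, y -165..-112; 100 mm open between)
- lip_top (a point): Middle of the top of the stop lip that bars the lid's leading end: caddy (0, -4, 58) mm, the lip spans caddy y -7..-1 over the full width; the shut lid lies at z 50..56. The lid's rear 57 mm is unsupported: pressed down there by 2 to 8 N the lid tips about caddy y -105 and its leading end rises up to 16 mm, over the lip. Nothing here needs over 15 N
- tray_floor (a point): Middle of the tray's floor: caddy (0, 85, 55) mm; inside the tray is 116 mm wide (x -58..58) and 169 long (y 0..169)
- lid: Beige plastic lid, 112 (x) by 152 (y) by 6 mm, 0.16 kg, loose; origin at the centre of its underside, axes as the caddy's. Shut: origin near caddy (0, -86, 50) mm; slid out: caddy y 74..100, z 55. A rib stands across it: 60 mm along x, lid y -46..-38, top 32 mm over the underside. The 30 mm of flat lid behind it (lid y -76..-46) can be pressed down, and the rib pushed to +y
- tumbler_mid (a point): Steel tumbler, open at the top, 62 mm across at the rim, slightly narrower below, 95 mm high, 0.12 kg; the point is on its axis half-way up (47.5 mm over its foot), z along its axis. It starts standing in the caddy's tray
- mat_top (a point): Square black rubber mat 110 x 110 x 4 mm, fixed flat on the shelf; the point is the centre of its top face
- brush_mid (a point): Short flat brush with bamboo handle, 125 mm long, lying flat, 16 mm thick, 60 g; the point lies in the handle near the brush's balance, half-way up. x runs towards the bristles: the bare handle, 20 mm wide, spans x -50..+14, the 44 mm wide head with bristles x +14..+75
- bowl: Bystander: small steel bowl 90 mm across, 38 mm high, origin at its foot
- spray: Bystander: clear spray bottle with white trigger head, 68 mm across, 197 mm high, origin at its foot
- detergent: Bystander: white plastic bottle, 70 mm across, 170 mm high, origin at its foot
- dustpan_edge (a point): Bystander: grey plastic dustpan 120 (x) x 170 (y) mm with a 50 mm handle stub at its +x end, 37 mm high; the point is the middle of its open front edge, on the shelf, at its -x end
- soap: Bystander: pale soap bar 75 x 50 x 30 mm, origin at its underside
- carton: Bystander: small cardboard carton 70 x 50 x 40 mm, origin at its underside
- jar: Bystander: closed glass jar 72 mm across, 60 mm high, origin at its foot
Mind the look-alikes: they are no part of the job. Leave any orange or pink look-alike of the lid alone.

How it is judged (in metres and radians):
On the way, in this order (a step that is already met when the one before it is completed fails the run):
1. the tumbler stands upright on the middle of the mat (horizontal distance between tumbler_mid and mat_top below 0.035 m and angle between tumbler_mid's own z axis and vertical below 0.15 rad and height (world z) of tumbler_mid below 0.06 m), for 0.2 s.
2. the lid has passed the stop lip and lies flat in the tray, clear of the grooves (y of lid in the frame of caddy between 0.074 and 0.1 m and height (world z) of lid between 0.051 and 0.06 m and angle between lid's own z axis and vertical below 0.06 rad), for 0.2 s.
At the end, for the whole second after the job is handed in: The tumbler stands upright on the mat, its axis within 35 mm of the mat's centre; the lid lies flat in the caddy's tray, wholly past the stop lip (its centre 74 to 100 mm into the tray side, level within 0.06 rad); the brush lies flat (within 0.27 rad) inside the box, its point no higher than 32 mm (all of step 1 and all of step 2 and x of brush_mid in the frame of caddy between -0.05 and 0.05 m and y of brush_mid in the frame of caddy between -0.165 and -0.007 m and height (world z) of brush_mid below 0.032 m and angle between brush_mid's own x axis and vertical between 1.3 and 1.84 rad); the robot touches nothing.
It fails at once if the lid is forced: the fingers press on it with over 40 N (contact force between the fingers and lid above 40 N).
It fails at once if the lid is lifted away from the caddy (its origin above 110 mm) (height (world z) of lid above 0.11 m).
It fails at once if the tumbler is tipped over (beyond 0.7 rad) (angle between tumbler_mid's own z axis and vertical above 0.7 rad).
It fails at once if another thing is moved by more than 40 mm or tipped beyond 0.5 rad (distance of any of bowl, spray, detergent, soap, carton, jar, dustpan_edge from where it was at the start of the episode above 0.04 m or angle between any of bowl, spray, detergent, soap, carton, jar, dustpan_edge's own z axis and vertical above 0.5 rad).
It also fails if it takes over 72 s, if anything falls off the work surface, if the arm or the gripper's body presses on something with over 40 N, if the wrist force passes 120 N, or if a joint passes its speed limit or range.

ROBOT

A 6-joint arm with a two-finger parallel gripper is mounted at the origin on the work surface. World frame = base frame: x ahead of the robot, y to its left, z up, the work surface at z = 0. Lengths are in mm, angles in rad, forces in N, time in s.
With the tool pointing down it reaches from about 275 to 1000 mm from the base axis. Payload 8.4 kg.
Tool frame: the origin (TCP) lies on the centre line of the jaws, within the pads' length; the fingertips stand r.tip_reach ahead of it and the grasp point (between the pads) lies 11 mm behind it (r.tip_reach is the distance from the TCP to the fingertips, in mm); z points along the fingers, y is the line along which they close (so a half turn about z gives the same grasp; the last joint's range is limited). The gripper opens to 85 mm and grips with 20 to 120 N. Pads are 22 mm wide; open, the fingers measure 114 mm over their backs; the gripper's body (76 mm by 85 mm) begins 54 mm behind the grasp point. The pads swing forward as they close: fully open they stand 13 mm farther back than shut.
Start: joints at [1.185, 0.353, 1.633, -0, 1.155, -0.002], TCP at [234.028, 579.533, 239.281] pointing down, gripper open.
Joint ranges: [-2.63, 2.63], [-0.92, 2.1], [0.06, 2.66], [-1.3, 4.44], [0, 2.69], [-3.02, 3.02]. Speed limits (rad/s): [2.22, 2.22, 2.79, 3.14, 3.14, 3.14].

INTERFACE

Orientations are given as [roll, pitch, yaw] about the fixed x, y, z axes, in that order (R = Rz(yaw) Ry(pitch) Rx(roll)).
In Python, from rig import r gives the robot as it stands.
- The arm moves only by the tool carry_out, never from a script. Its argument "targets" is a list of rows, each an object with "dp": the shift along the tool's x, y, z in mm, a list of three; "yaw": the turn about the tool's z in degrees. A call has 1 to 12 rows; each row is the pose to reach, as a shift and turn from the pose commanded when the call began, along the tool's axes at that moment; what a row does not reach only later rows make up. A row lasts 1/8 s, in which the tool goes at most 62.5 mm and 10.7 degrees, less where a joint would pass 70% of its speed; a pose out of reach is approached as far as the arm can. A call with a gripper value outside its range is refused whole. "fingers" is the opening, from -1 (shut) to 1 (fully open), so that 0 is half open, set as the call begins (left out, the last holds). The fingers move at their own pace and stop on an object; "grip_force" is the grip in N (left out, the last holds). Time passes only in rows, so rows that repeat a pose let the fingers close. It gives the time, the measured TCP pose, the force, the opening and the grip force at its end, in the units of the state.
- r.sense(): the state, without advancing time (a new reading comes with each control period).
- r.grab_frame(name): name is "side" or "top" or "wrist"; returns the picture (420x560x3 uint8, red, green, blue); there is no depth.
- r.get_calibration(name): a dict with "fx", "fy", "cx", "cy" (pixels), "dist_coeffs" ([k1, k2, p1, p2, k3] as OpenCV has them; the pictures are not rectified), "rvec" (rotation vector, rad) and "tvec" (3), from world to camera coordinates, as OpenCV has them. Camera axes: x right, y down, z forward; pixel columns grow to the right and rows downward; lengths in mm; the calibration is good to about 2 mm. A picture is of the moment at which its call begins: read the wrist's pose just before it. get_calibration takes no time and is no camera call; for the wrist camera it gives the pose at the moment of the call.
- r.sign_off(): hands the job in; it is judged then, once.
The state is a dict: "clock": time; "qpos": joint angles; "qvel": joint speeds; "joint_efforts": joint torques, N m; "eef_pos": TCP position; "tcp_rot": TCP orientation; "contact_force": force on the tool from outside, world axes, zero at the start; "wrist_torque": the same for the moment, N m; "opening": opening from 0.0 (shut) to 1.0 (fully open); "grasp_force": force on a finger pad.
Only numpy, scipy, OpenCV 4.12 (cv2) and the standard library are available. Lean on these libraries where they do the work, as an engineer would, in place of code of your own. Each camera call takes 0.05 s, during which the arm holds its last target. There are 200 camera calls.

## Working session

There is one attempt and no reset: what is moved stays moved. The work goes in short steps, Python scripts to look and compute and a tool call to move; the robot and the scene stay as the last step left them, time stands still between calls to the robot, and variables do not carry over. Pictures are saved under pics/ and viewed, at most 10 in all, crops included, and the job is handed in when it is done.

Besides the shell and the picture viewer there is one more tool, called after ">>>" as name(argument=value, ...), one argument or row to a line, values as JSON. carry_out: Moves the arm, as the interface text tells. Its arguments: {"type":"object","properties":{"targets":{"type":"array","items":{"type":"object","properties":{"dp":{"type":"array","items":{"type":"number"}},"yaw":{"type":"number"}}}},"fingers":{"type":"number"},"grip_force":{"type":"number"}},"required":["targets"]}

```bash
mkdir -p pics; ls
python3 - <<'E'
from rig import r
import cv2
print(r.sense(), r.tip_reach)
for n in("top","side"):
    f=r.grab_frame(n); cv2.imwrite(f"pics/{n}0.png",cv2.cvtColor(f,cv2.COLOR_RGB2BGR)); print(n,r.get_calibration(n))
E
```

```text
pics
{'clock': 0.0, 'qpos': array([ 1.18463919e+00,  3.53631996e-01,  1.63414705e+00, -5.07913784e-06,
        1.15518169e+00, -2.37677883e-03]), 'qvel': array([-0.00023827, -0.00079206, -0.00060502,  0.00056605, -0.00042594,
        0.00035718]), 'joint_efforts': array([-4.80435236e-03, -6.05238318e+01, -3.42058361e+01, -2.95531117e-04,
        9.15739074e-03, -5.19711740e-07]), 'eef_pos': array([233.83041704, 579.10835996, 238.56622906]), 'tcp_rot': array([-3.14022457e+00,  1.39230885e-06,  2.75781435e+00]), 'contact_force': array([-0.08421636,  1.12266507, -0.57216594]), 'wrist_torque': array([ 0.00175339, -0.02486065, -0.01741372]), 'grasp_force': 0.0, 'opening': 1.0021181158513637} 8.0
top {'fx': 483.24061540101906, 'fy': 483.24061540101906, 'cx': 282.7165533153197, 'cy': 212.13452939864422, 'dist_coeffs': array([-0.10865737,  0.        ,  0.        ,  0.        ,  0.        ]), 'rvec': array([ 2.15845405, -2.18337145,  0.09657009]), 'tvec': array([   5.64186179,  539.23431911, 1459.19488985])}
side {'fx': 409.5376840476339, 'fy': 409.5376840476339, 'cx': 279.01563142420855, 'cy': 215.94864957840312, 'dist_coeffs': array([-0.12708389,  0.        ,  0.        ,  0.        ,  0.        ]), 'rvec': array([ 2.31104248, -0.17387427,  0.05826207]), 'tvec': array([-525.90111292,  126.57046782, 1391.26824779])}
```

View pics/top0.png

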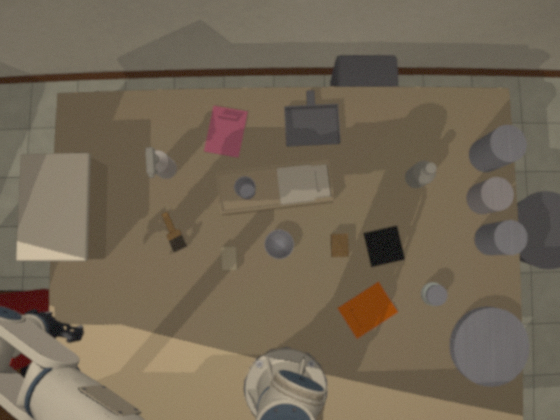

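View pics/side0.png

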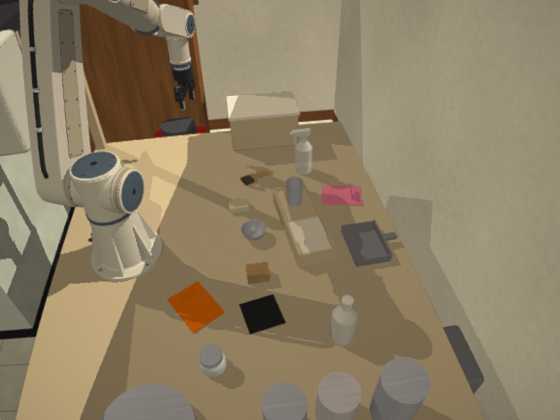

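The top view shows the caddy at px (220-332, 165-212) with the lid on the right and the tumbler at (246,188). The mat is at (384,246), the brush at (174,232), the bowl at (280,243), and the detergent at (420,175). Image up is +x and left is +y. Next I'll measure.

```bash
cat > h.py <<'E'
import numpy as np, cv2
from rig import r
def cal(n,c=None):
    c=c or r.get_calibration(n)
    K=np.array([[c["fx"],0,c["cx"]],[0,c["fy"],c["cy"]],[0,0,1]]);return K,np.array(c["dist_coeffs"]),cv2.Rodrigues(np.array(c["rvec"]))[0],np.array(c["tvec"]).reshape(3)
def ray(n,px,c=None):
    K,D,R,t=cal(n,c); u=cv2.undistortPoints(np.array(px,float).reshape(-1,1,2),K,D).reshape(-1,2)
    return -R.T@t,np.c_[u,np.ones(len(u))]@R
def plane(n,px,z,c=None):
    o,d=ray(n,px,c); return o+d*((z-o[2])/d[:,2])[:,None]
def proj(n,P,c=None):
    K,D,R,t=cal(n,c); return cv2.projectPoints(np.array(P,float).reshape(-1,3),cv2.Rodrigues(R)[0],t,K,D)[0].reshape(-1,2)
def tri(p,q):
    o1,d1=ray("top",[p]);o2,d2=ray("side",[q]);A=np.c_[d1[0],-d2[0]]
    s=np.linalg.lstsq(A,o2-o1,rcond=None)[0];a=o1+s[0]*d1[0];b=o2+s[1]*d2[0];return (a+b)/2,np.linalg.norm(a-b)
E
python3 - <<'E'
from h import *
f=cv2.imread("pics/top0.png")
c=f[140:280,150:420]; cv2.imwrite("pics/c1.png",cv2.resize(c,None,fx=2.96,fy=2.96,interpolation=cv2.INTER_CUBIC)[:600])
h=cv2.cvtColor(f,cv2.COLOR_BGR2HSV)
m=((f.max(2)<45)*255).astype(np.uint8); m[:215]=0; m[275:]=0; m[:,:355]=0; m[:,412:]=0
cs=max(cv2.findContours(m,0,2)[0],key=cv2.contourArea); q=cv2.boxPoints(cv2.minAreaRect(cs)); P=plane("top",q,4); print("mat",P.mean(0),np.linalg.norm(np.diff(P,axis=0),axis=1))
for y,x in((188,246),(172,290),(190,300),(200,270),(170,225),(232,174),(243,178)): print(x,y,f[y,x],h[y,x])
E
```

```text
mat [ 432.29161795 -313.39126451    4.        ] [103.38794709 103.84442178 102.91248024]
246 188 [100 100 104] [  0  10 104]
290 172 [104 118 127] [ 18  46 127]
300 190 [117 132 144] [ 17  48 144]
270 200 [ 92 113 129] [ 17  73 129]
225 170 [ 77  95 108] [ 17  73 108]
174 232 [ 47  78 102] [ 17 138 102]
178 243 [34 43 49] [18 78 49]
```

View pics/c1.png

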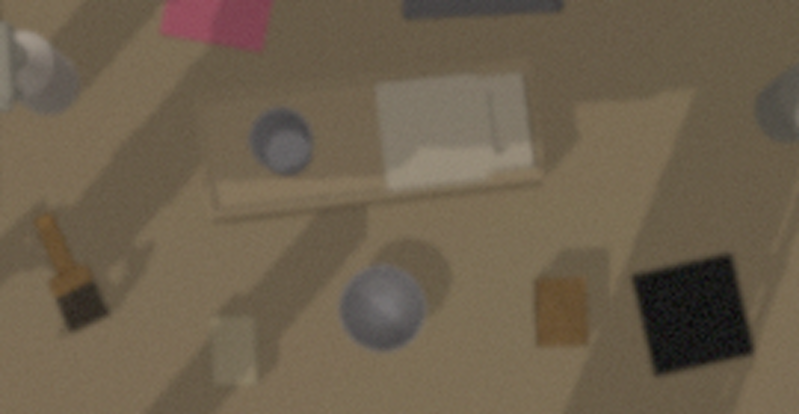

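The crop shows the lid corners at about (375,85), (522,72), (535,165), (387,190), the tumbler rim around (281,140), the brush from (45,217) to (85,325), and the caddy's near edge from (213,220) to (542,183).

Run:
```python
from h import *
f=cv2.imread("pics/top0.png"); h=cv2.cvtColor(cv2.GaussianBlur(f,(3,3),0),cv2.COLOR_BGR2HSV)
def comp(m,x0,x1,y0,y1):
    M=np.zeros(m.shape,np.uint8); M[y0:y1,x0:x1]=m[y0:y1,x0:x1]*255
    M=cv2.morphologyEx(M,cv2.MORPH_OPEN,np.ones((3,3)));
    return max(cv2.findContours(M,0,1)[0],key=cv2.contourArea)
S=lambda p:(np.array(p,float)/2.96+[150,140])-0.33
lid=comp((h[...,1]<62)&(h[...,2]>95),262,345,150,215)
q=cv2.boxPoints(cv2.minAreaRect(lid)); P=plane("top",q,56); print("lid auto",P.round(1),P.mean(0),np.linalg.norm(np.diff(P,axis=0),axis=1))
P=plane("top",S([(375,85),(522,72),(535,166),(387,190)]),56);print("lid hand",P.round(1),P.mean(0))
c=plane("top",S([(213,220),(542,183)]),63);d=c[0]-c[1];print("near edge",c.round(1),np.linalg.norm(d),"yaw of caddy y",np.degrees(np.arctan2(-d[0],d[1])))
t=comp((h[...,1]<45),225,268,165,212);print("tumbler",cv2.minEnclosingCircle(t))
P=plane("top",S([(281,140),(250,140),(313,140),(281,108),(281,173)]),150);print(P.round(1))
b=comp((h[...,1]>100)&(h[...,2]>60),155,195,205,255);print("handle",cv2.minAreaRect(b),plane("top",cv2.boxPoints(cv2.minAreaRect(b)),16).round(1))
b=comp((h[...,2]<62),160,195,225,258);print("bristle",cv2.minAreaRect(b),plane("top",cv2.boxPoints(cv2.minAreaRect(b)),16).round(1))
print(plane("top",S([(45,215),(87,322)]),16).round(1))
g=cv2.imread("pics/side0.png");cv2.imwrite("pics/c2.png",cv2.resize(g[130:300,200:400],None,fx=3.5,fy=3.5,interpolation=cv2.INTER_CUBIC))
```

```text
lid auto [[ 672.    17.8   56. ]
 [ 688.9 -135.2   56. ]
 [ 576.  -146.2   56. ]
 [ 559.4    5.6   56. ]] [624.09531248 -64.50696324  56.        ] [153.96209941 113.45544691 152.70600623]
lid hand [[ 670.1   17.1   56. ]
 [ 681.9 -134.    56. ]
 [ 584.4 -145.3   56. ]
 [ 561.5    6.    56. ]] [624.45143594 -64.04965453  56.        ]
near edge [[ 532.3  182.6   63. ]
 [ 566.  -151.3   63. ]] 335.64965318898345 yaw of caddy y 5.774170061729386
tumbler ((244.91175842285156, 187.3235321044922), 11.432541847229004)
[[600.3 106.  150. ]
 [600.7 135.7 150. ]
 [599.9  75.3 150. ]
 [631.3 105.9 150. ]
 [568.5 106.1 150. ]]
handle ((171.28488159179688, 224.75344848632812), (28.101552963256836, 14.228074073791504), 77.19573211669922) [[543.  378.2  16. ]
 [552.4 334.5  16. ]
 [466.9 314.2  16. ]
 [457.5 357.7  16. ]]
bristle ((177.3000030517578, 243.1000213623047), (10.28591251373291, 12.074767112731934), 63.43495178222656) [[453.8 350.9  16. ]
 [470.3 317.2  16. ]
 [441.7 302.6  16. ]
 [425.3 336.3  16. ]]
[[543.9 366.7  16. ]
 [431.2 321.1  16. ]]
```

View pics/c2.png

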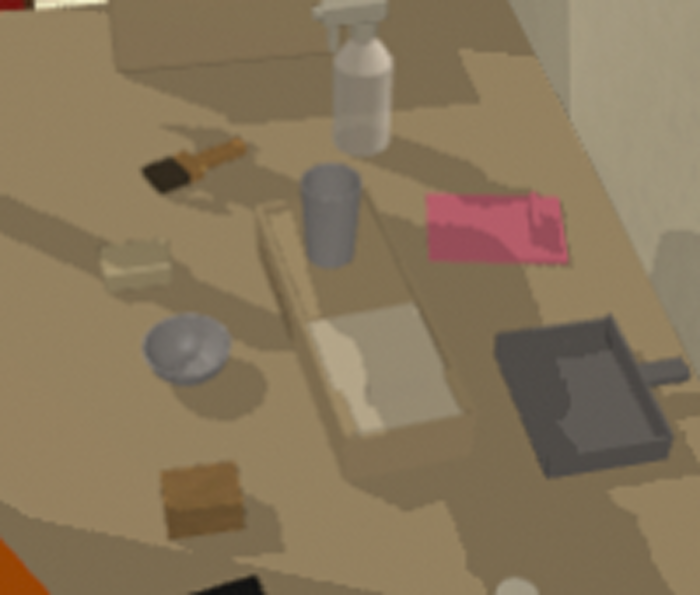

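The side crop shows the tumbler rim at about (331,183), with the lid shut and the layout matching the top view. Caddy yaw is about 6.1° with its origin near (615,21), and the tumbler's axis is near (600,106). I'll move above the tumbler and turn the tool to the caddy axes.

>>> carry_out(
  targets=[
    {"dp":[-516,-302,0],"yaw":61.9},
    {"dp":[-516,-302,0],"yaw":61.9},
    {"dp":[-516,-302,0],"yaw":61.9},
    {"dp":[-516,-302,0],"yaw":61.9},
    {"dp":[-516,-302,0],"yaw":61.9},
    {"dp":[-516,-302,0],"yaw":61.9},
    {"dp":[-516,-302,0],"yaw":61.9},
    {"dp":[-516,-302,0],"yaw":61.9},
    {"dp":[-516,-302,0],"yaw":61.9},
    {"dp":[-516,-302,0],"yaw":61.9},
    {"dp":[-516,-302,0],"yaw":61.9},
    {"dp":[-516,-302,0],"yaw":61.9},
  ],
  fingers=1,
  grip_force=30,
)

```text
clock: 1.6
eef_pos: [598.8, 106.6, 238.8]
tcp_rot: [-3.14, -0.0, 1.677]
contact_force: [0.8, 0.8, -0.1]
opening: 1.001
grasp_force: 0.0
```

Run:
```python
from h import *
print(tri((244.6,187),(294.6,182.3)))
s=r.sense();print(s["eef_pos"],s["tcp_rot"],s["clock"])
c=r.get_calibration("wrist");f=r.grab_frame("wrist");cv2.imwrite("pics/w1.png",cv2.cvtColor(f,cv2.COLOR_RGB2BGR))
print(proj("wrist",[[600,106,150],[631,106,150],[600,137,150]],c))
```

```text
(array([602.24705217, 106.13978747, 147.09465733]), np.float64(3.110965299441963))
[598.76365077 106.59853117 238.84750335] [-3.14048236e+00 -2.76029273e-04  1.67709953e+00] 1.6
[[280.03147034 217.94005208]
 [323.62447511 222.35560686]
 [285.06028128 174.91507792]]
```

View pics/w1.png

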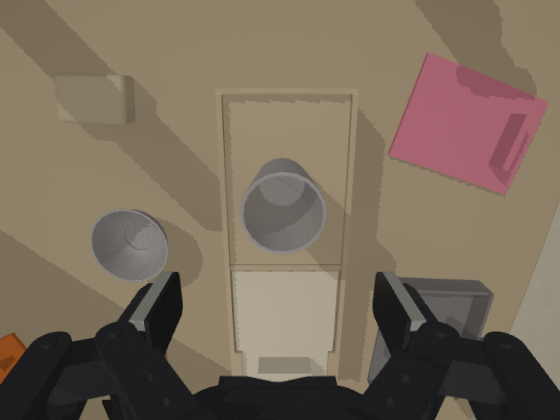

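The wrist view shows the tumbler rim centred at about (284,213), radius 42. The caddy's far rim runs from (217,90) to (358,90), the lip is at row ~267, and the rib is at (284,365).

Run:
```python
from h import *
c=r.get_calibration("wrist")
P=plane("wrist",[(284,213),(242,213),(326,213),(284,174),(284,252)],150,c);print(P.round(1))
e=plane("wrist",[(217.5,90.5),(357.5,90.5),(222,267),(351,267)],63,c);print(e.round(1))
l=plane("wrist",[(235,270),(335,270),(235,350),(335,350)],56,c);print(l.round(1))
p=plane("wrist",[(258,357),(309,357)],82,c);print(p.round(1))
a=e[1]-e[0];print("yaw",np.degrees(np.arctan2(a[1],a[0])),np.linalg.norm(a)); 
for k in (0,2): d=(e[k]-e[k+0]); 
for A,B in((e[0],l[2]*0+e[2]),(e[1],e[3]),(l[2],l[0]),(l[3],l[1])):
    d=A-B if A is e[0] or A is e[1] else B-A; print(np.degrees(np.arctan2(-d[0],d[1])))
y=np.radians(6.1);ex=np.array([np.cos(y),np.sin(y)]);ey=np.array([-ex[1],ex[0]])
m=(e[0]+e[1])[:2]/2; print("origin from far rim",m-174*ey); print("rib mid", p.mean(0), "lid lead mid", l[:2].mean(0))
```

```text
[[602.3 110.3 150. ]
 [573.  107.1 150. ]
 [631.5 113.5 150. ]
 [599.1 137.9 150. ]
 [605.7  80.5 150. ]]
[[536.3 187.6  63. ]
 [658.7 201.1  63. ]
 [550.4  15.5  63. ]
 [682.8  29.8  63. ]]
[[563.4   9.7  56. ]
 [668.6  21.   56. ]
 [570.1 -96.   56. ]
 [686.5 -83.6  56. ]]
[[597.1 -79.6  82. ]
 [652.  -73.7  82. ]]
yaw 6.283930493538415 123.14852634241834
-175.30392397215698
-171.96637855391123
3.615109737684462
9.713054249043925
origin from far rim [615.95204039  21.33003338]
rib mid [624.55985891 -76.6270309   82.        ] lid lead mid [616.02124608  15.34594524  56.        ]
```

>>> carry_out(
  targets=[
    {"dp":[2,3,30]},
    {"dp":[2,3,60]},
    {"dp":[2,3,90]},
    {"dp":[2,3,110]},
    {"dp":[2,3,125]},
    {"dp":[2,3,127]},
    {"dp":[2,3,127]},
  ],
)

```text
schema error: expected keys dp, yaw
```

>>> carry_out(
  targets=[
    {"dp":[0,0,0]},
    {"dp":[0,0,0]},
    {"dp":[0,0,0]},
    {"dp":[0,0,0]},
    {"dp":[0,0,0]},
    {"dp":[0,0,0]},
    {"dp":[0,0,0]},
    {"dp":[0,0,0]},
  ],
  fingers=-0.2,
  grip_force=25,
)

```text
schema error: expected keys dp, yaw
```

>>> carry_out(
  targets=[
    {"dp":[0,0,-10]},
    {"dp":[0,0,-30]},
    {"dp":[0,0,-60]},
    {"dp":[0,0,-85]},
    {"dp":[0,0,-90]},
    {"dp":[0,0,-90]},
  ],
)

```text
schema error: expected keys dp, yaw
```

>>> carry_out(
  targets=[
    {"dp":[2,3,30],"yaw":0},
    {"dp":[2,3,60],"yaw":0},
    {"dp":[2,3,90],"yaw":0},
    {"dp":[2,3,110],"yaw":0},
    {"dp":[2,3,125],"yaw":0},
    {"dp":[2,3,127],"yaw":0},
    {"dp":[2,3,127],"yaw":0},
  ],
)

```text
clock: 2.52
eef_pos: [602.4, 109.0, 112.9]
tcp_rot: [3.141, -0.0, 1.678]
contact_force: [0.9, -0.2, 0.8]
opening: 1.002
grasp_force: 0.0
```

>>> carry_out(
  targets=[
    {"dp":[0,0,0],"yaw":0},
    {"dp":[0,0,0],"yaw":0},
    {"dp":[0,0,0],"yaw":0},
    {"dp":[0,0,0],"yaw":0},
    {"dp":[0,0,0],"yaw":0},
    {"dp":[0,0,0],"yaw":0},
    {"dp":[0,0,0],"yaw":0},
    {"dp":[0,0,0],"yaw":0},
  ],
  fingers=-0.2,
  grip_force=25,
)

```text
clock: 3.52
eef_pos: [602.7, 108.7, 113.4]
tcp_rot: [3.14, -0.0, 1.677]
contact_force: [-1.0, 0.8, 4.9]
opening: 0.694
grasp_force: 26.3
```

>>> carry_out(
  targets=[
    {"dp":[0,0,-10],"yaw":0},
    {"dp":[0,0,-30],"yaw":0},
    {"dp":[0,0,-60],"yaw":0},
    {"dp":[-30,-16,-65],"yaw":0},
    {"dp":[-75,-40,-65],"yaw":0},
    {"dp":[-125,-67,-65],"yaw":0},
    {"dp":[-175,-93,-65],"yaw":0},
    {"dp":[-225,-120,-65],"yaw":0},
    {"dp":[-275,-147,-65],"yaw":0},
    {"dp":[-325,-173,-65],"yaw":0},
    {"dp":[-375,-200,-65],"yaw":0},
    {"dp":[-402,-214,-65],"yaw":0},
  ],
)

```text
clock: 5.03
eef_pos: [431.0, -316.4, 178.0]
tcp_rot: [3.141, 0.001, 1.675]
contact_force: [0.3, -0.2, -1.9]
opening: 0.695
grasp_force: 27.4
```

Run:
```python
from h import *
s=r.sense();print(s["eef_pos"],s["opening"],s["grasp_force"])
f=cv2.cvtColor(r.grab_frame("side"),cv2.COLOR_RGB2BGR)
m=((f.max(2)<45)*255).astype(np.uint8); M=np.zeros_like(m); M[275:345,225:300]=m[275:345,225:300]
cs=max(cv2.findContours(M,0,2)[0],key=cv2.contourArea); print(cv2.contourArea(cs))
g=cv2.imread("pics/side0.png");m=((g.max(2)<45)*255).astype(np.uint8); M=np.zeros_like(m); M[275:345,225:300]=m[275:345,225:300]
cs=max(cv2.findContours(M,0,2)[0],key=cv2.contourArea); P=plane("side",cv2.boxPoints(cv2.minAreaRect(cs)),4); print(P.mean(0)); 
ap=cv2.approxPolyDP(cs,6,True)[:,0]; print(ap,plane("side",ap,4).mean(0))
```

```text
[ 431.04261749 -316.35355674  178.04617488] 0.6948984243563389 27.404523315474307
1028.0
[ 434.86230203 -311.98831498    4.        ]
[[272 295]
 [240 304]
 [250 333]
 [284 322]] [ 433.49019928 -313.57306073    4.        ]
```

>>> carry_out(
  targets=[
    {"dp":[2,2,20],"yaw":0},
    {"dp":[2,2,50],"yaw":0},
    {"dp":[2,2,80],"yaw":0},
    {"dp":[2,2,100],"yaw":0},
    {"dp":[2,2,108],"yaw":0},
    {"dp":[2,2,112],"yaw":0},
    {"dp":[2,2,114],"yaw":0},
    {"dp":[2,2,115],"yaw":0},
    {"dp":[2,2,115],"yaw":0},
  ],
)

```text
clock: 6.2
eef_pos: [434.2, -311.8, 62.7]
tcp_rot: [3.141, 0.0, 1.677]
contact_force: [0.3, -0.5, -1.7]
opening: 0.695
grasp_force: 27.4
```

Still hanging by about a millimetre; I'll lower slightly, then release.

>>> carry_out(
  targets=[
    {"dp":[0,0,1],"yaw":0},
    {"dp":[0,0,1],"yaw":0},
  ],
)

```text
clock: 6.45
eef_pos: [434.3, -312.0, 62.4]
tcp_rot: [3.141, 0.001, 1.677]
contact_force: [-3.2, 1.8, 10.0]
opening: 0.696
grasp_force: 27.3
```

>>> carry_out(
  targets=[
    {"dp":[0,0,0],"yaw":0},
    {"dp":[0,0,0],"yaw":0},
    {"dp":[0,0,0],"yaw":0},
    {"dp":[0,0,0],"yaw":0},
    {"dp":[0,0,0],"yaw":0},
    {"dp":[0,0,-30],"yaw":0},
    {"dp":[0,0,-80],"yaw":0},
    {"dp":[0,0,-120],"yaw":0},
    {"dp":[0,0,-120],"yaw":0},
  ],
  fingers=1,
)

```text
clock: 7.58
eef_pos: [435.7, -312.9, 184.4]
tcp_rot: [3.137, 0.004, 1.677]
contact_force: [-0.7, 0.2, -1.1]
opening: 1.002
grasp_force: 0.0
```

>>> carry_out(
  targets=[
    {"dp":[167,214,0],"yaw":0},
    {"dp":[167,214,0],"yaw":0},
    {"dp":[167,214,0],"yaw":0},
    {"dp":[167,214,0],"yaw":0},
    {"dp":[167,214,0],"yaw":0},
    {"dp":[167,214,0],"yaw":0},
    {"dp":[167,214,0],"yaw":0},
  ],
  fingers=-1,
)

```text
clock: 8.45
eef_pos: [627.6, -123.7, 180.5]
tcp_rot: [-3.14, -0.0, 1.677]
contact_force: [-0.6, 0.3, -0.0]
opening: 0.004
grasp_force: 0.0
```

Run:
```python
from h import *
s=r.sense();print(s["eef_pos"],s["tcp_rot"],s["opening"],s["contact_force"])
c=r.get_calibration("wrist");f=r.grab_frame("wrist")
y=np.radians(6.15);R=np.array([[np.cos(y),-np.sin(y)],[np.sin(y),np.cos(y)]])
g=cv2.cvtColor(f,cv2.COLOR_RGB2BGR)
for p,col in(([-30,-132,82],(0,0,255)),([30,-132,82],(0,0,255)),([-30,-124,82],(0,0,255)),([56,-162,56],(0,255,0)),([-56,-162,56],(0,255,0)),([-56,-10,56],(0,255,0)),([56,-10,56],(0,255,0)),([0,-146,56],(255,0,0))):
    w=[*(R@p[:2]+[615.5,21.3]),p[2]];q=proj("wrist",[w],c)[0];print(p,q.round());cv2.circle(g,tuple(int(v) for v in q.round()),3,col,1)
cv2.imwrite("pics/w2.png",g)
t=cv2.cvtColor(r.grab_frame("top"),cv2.COLOR_RGB2BGR);h=cv2.cvtColor(t,cv2.COLOR_BGR2HSV)
```

```text
[ 627.59215093 -123.71509121  180.46393408] [-3.13965706e+00 -1.48417643e-04  1.67691901e+00] 0.0038114920039271703 [-0.63583091  0.25028975 -0.02359537]
[-30, -132, 82] [242. 195.]
[30, -132, 82] [325. 195.]
[-30, -124, 82] [241. 184.]
[56, -162, 56] [351. 221.]
[-56, -162, 56] [214. 221.]
[-56, -10, 56] [203.  17.]
[56, -10, 56] [363.  17.]
[0, -146, 56] [283. 203.]
```

View pics/w2.png

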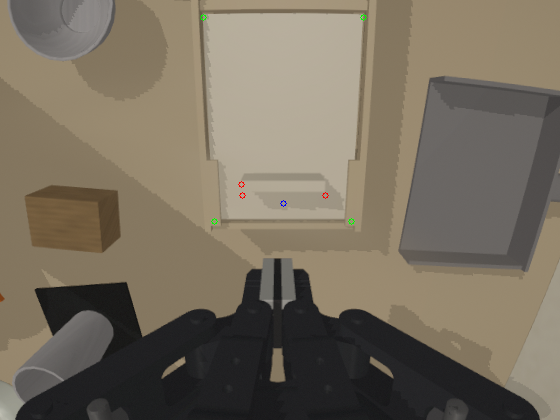

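The wrist view shows the projected lid corners (green) within a pixel of the real ones. The rib's rear edge is at row ~191 and the press point at (283,203) is clear behind it.

>>> carry_out(
  targets=[
    {"dp":[0,3,30],"yaw":0},
    {"dp":[0,3,60],"yaw":0},
    {"dp":[0,3,85],"yaw":0},
    {"dp":[0,3,100],"yaw":0},
    {"dp":[0,3,108],"yaw":0},
    {"dp":[0,3,112],"yaw":0},
    {"dp":[0,3,112],"yaw":0},
  ],
)

```text
clock: 9.43
eef_pos: [632.2, -122.7, 69.7]
tcp_rot: [3.141, 0.0, 1.677]
contact_force: [0.6, 0.1, 0.2]
opening: -0.001
grasp_force: 0.0
```

>>> carry_out(
  targets=[
    {"dp":[0,0,2],"yaw":0},
    {"dp":[0,0,4],"yaw":0},
    {"dp":[0,0,4],"yaw":0},
  ],
)

```text
clock: 9.8
eef_pos: [631.9, -122.5, 65.3]
tcp_rot: [-3.142, -0.0, 1.678]
contact_force: [0.3, -0.1, 0.2]
opening: 0.001
grasp_force: 0.0
```

>>> carry_out(
  targets=[
    {"dp":[0,0,1],"yaw":0},
    {"dp":[0,0,2],"yaw":0},
    {"dp":[0,0,3],"yaw":0},
    {"dp":[0,0,3],"yaw":0},
  ],
)

```text
clock: 10.3
eef_pos: [632.0, -122.6, 62.2]
tcp_rot: [3.142, 0.0, 1.677]
contact_force: [-0.1, -0.8, 0.5]
opening: 0.001
grasp_force: 0.5
```

>>> carry_out(
  targets=[
    {"dp":[0,0,1],"yaw":0},
    {"dp":[0,0,2],"yaw":0},
    {"dp":[0,0,2],"yaw":0},
  ],
)

```text
clock: 10.68
eef_pos: [632.0, -122.6, 60.2]
tcp_rot: [3.142, 0.0, 1.677]
contact_force: [0.6, -0.7, 1.4]
opening: 0.0
grasp_force: 0.5
```

>>> carry_out(
  targets=[
    {"dp":[0,0,1],"yaw":0},
    {"dp":[0,0,1.5],"yaw":0},
    {"dp":[0,0,1.5],"yaw":0},
  ],
)

```text
clock: 11.05
eef_pos: [631.9, -122.5, 58.7]
tcp_rot: [-3.142, -0.0, 1.677]
contact_force: [0.2, -1.0, 0.4]
opening: 0.002
grasp_force: 0.5
```

Run:
```python
from h import *
s=r.sense();print(s["eef_pos"],s["contact_force"])
f=r.grab_frame("wrist");w=cv2.cvtColor(f,cv2.COLOR_RGB2BGR)
g=cv2.cvtColor(r.grab_frame("side"),cv2.COLOR_RGB2BGR)[195:295,260:360]
cv2.imwrite("pics/w3.png",np.hstack([w[:400,:420],cv2.resize(g,(380,400),interpolation=cv2.INTER_CUBIC)]))
```

```text
[ 631.93768881 -122.53830205   58.73535499] [ 0.22804826 -0.97629749  0.43650428]
```

View pics/w3.png

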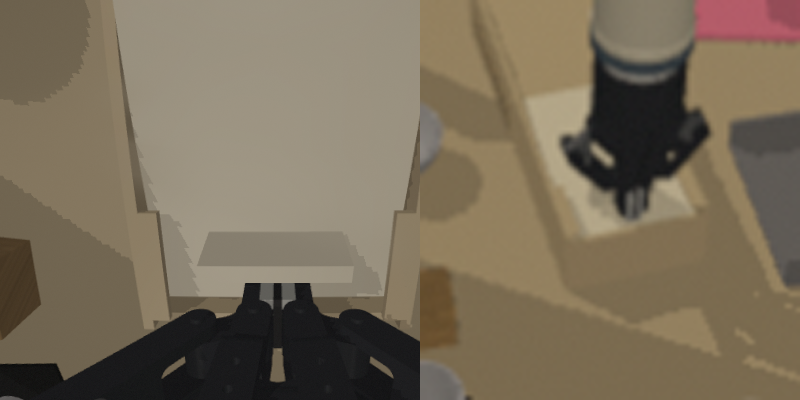

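The lid has tipped: dark wedges have opened along both sides toward the front. I'll press a little more to find the end of travel.

>>> carry_out(
  targets=[
    {"dp":[0,0,1],"yaw":0},
    {"dp":[0,0,1],"yaw":0},
  ],
)

```text
clock: 11.4
eef_pos: [632.0, -122.6, 57.8]
tcp_rot: [3.142, 0.0, 1.677]
contact_force: [-0.2, -1.8, 1.0]
opening: 0.003
grasp_force: 0.8
```

>>> carry_out(
  targets=[
    {"dp":[3,0,-0.4],"yaw":0},
    {"dp":[6,0,-0.9],"yaw":0},
    {"dp":[9,0,-1.4],"yaw":0},
    {"dp":[9,0,-1.4],"yaw":0},
  ],
)

```text
clock: 11.9
eef_pos: [631.2, -113.3, 59.5]
tcp_rot: [3.141, -0.0, 1.678]
contact_force: [0.4, -2.6, 3.4]
opening: -0.0
grasp_force: 2.4
```

>>> carry_out(
  targets=[
    {"dp":[3,0,-0.5],"yaw":0},
    {"dp":[6,0,-1],"yaw":0},
    {"dp":[6,0,-1],"yaw":0},
  ],
)

```text
clock: 12.28
eef_pos: [630.6, -107.6, 60.5]
tcp_rot: [3.141, 0.0, 1.678]
contact_force: [1.6, -4.1, 4.8]
opening: 0.003
grasp_force: 3.1
```

>>> carry_out(
  targets=[
    {"dp":[3,0,-0.6],"yaw":0},
    {"dp":[6,0,-1.2],"yaw":0},
    {"dp":[6,0,-1.2],"yaw":0},
  ],
)

```text
clock: 12.65
eef_pos: [630.2, -101.9, 61.9]
tcp_rot: [3.141, 0.001, 1.678]
contact_force: [0.4, -4.5, 5.8]
opening: 0.0
grasp_force: 3.7
```

Run:
```python
from h import *
s=r.sense();print(s["eef_pos"],s["contact_force"])
f=r.grab_frame("wrist");w=cv2.cvtColor(f,cv2.COLOR_RGB2BGR)
g=cv2.cvtColor(r.grab_frame("side"),cv2.COLOR_RGB2BGR)[195:295,260:360]
cv2.imwrite("pics/w4.png",np.hstack([w[:400,:420],cv2.resize(g,(380,400),interpolation=cv2.INTER_CUBIC)]))
```

```text
[ 630.17554373 -101.87622539   61.8986477 ] [ 0.43163647 -4.49902702  5.7730789 ]
```

View pics/w4.png

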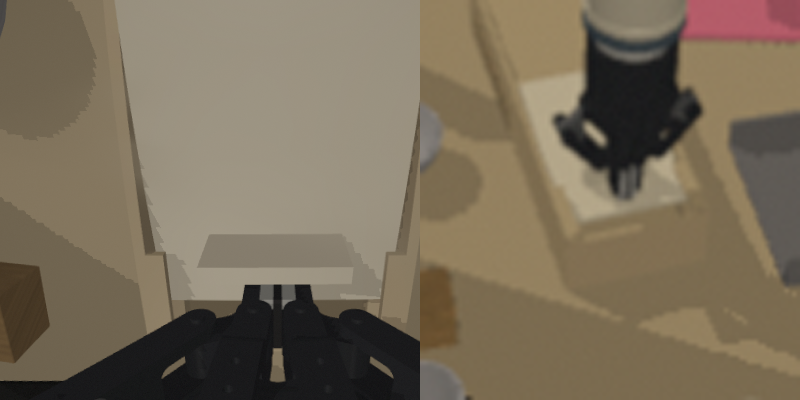

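The lid has travelled with the fingers: in the side view its leading edge moved up the tray from row 95 to 78, past the lip. Now I'll ease off the pressure and push on the rib.

>>> carry_out(
  targets=[
    {"dp":[1,0,-3],"yaw":0},
    {"dp":[2,0,-6],"yaw":0},
    {"dp":[3,0,-9],"yaw":0},
    {"dp":[7,0,-10],"yaw":0},
    {"dp":[12,0,-10],"yaw":0},
    {"dp":[18,0,-10],"yaw":0},
    {"dp":[24,0,-10],"yaw":0},
    {"dp":[30,0,-10],"yaw":0},
    {"dp":[30,0,-10],"yaw":0},
  ],
)

```text
clock: 13.88
eef_pos: [626.2, -71.0, 71.2]
tcp_rot: [-3.141, -0.001, 1.678]
contact_force: [0.1, -1.2, -0.0]
opening: -0.001
grasp_force: 0.0
```

>>> carry_out(
  targets=[
    {"dp":[6,0,0],"yaw":0},
    {"dp":[12,0,0],"yaw":0},
    {"dp":[18,0,0],"yaw":0},
    {"dp":[24,0,0],"yaw":0},
    {"dp":[30,0,-1],"yaw":0},
    {"dp":[36,0,-2],"yaw":0},
    {"dp":[42,0,-3],"yaw":0},
    {"dp":[48,0,-4],"yaw":0},
    {"dp":[54,0,-4],"yaw":0},
    {"dp":[60,0,-4],"yaw":0},
    {"dp":[66,0,-4],"yaw":0},
    {"dp":[66,0,-4],"yaw":0},
  ],
)

```text
clock: 15.38
eef_pos: [619.4, -5.6, 75.3]
tcp_rot: [-3.141, -0.0, 1.678]
contact_force: [-0.3, 0.1, 0.4]
opening: -0.001
grasp_force: 0.0
```

>>> carry_out(
  targets=[
    {"dp":[6,0,0],"yaw":0},
    {"dp":[12,0,0],"yaw":0},
    {"dp":[18,0,0],"yaw":0},
    {"dp":[24,0,0],"yaw":0},
    {"dp":[30,0,0],"yaw":0},
    {"dp":[36,0,0],"yaw":0},
    {"dp":[42,0,0],"yaw":0},
    {"dp":[46,0,0],"yaw":0},
    {"dp":[50,0,0],"yaw":0},
    {"dp":[50,0,0],"yaw":0},
  ],
)

```text
clock: 16.62
eef_pos: [614.2, 43.9, 75.4]
tcp_rot: [3.142, -0.0, 1.678]
contact_force: [0.9, -0.3, 0.7]
opening: -0.0
grasp_force: 0.0
```

Run:
```python
from h import *
s=r.sense();print(s["eef_pos"],s["contact_force"])
f=r.grab_frame("wrist");w=cv2.cvtColor(f,cv2.COLOR_RGB2BGR)
g=cv2.cvtColor(r.grab_frame("side"),cv2.COLOR_RGB2BGR)[175:275,250:350]
cv2.imwrite("pics/w5.png",np.hstack([w[:400,:420],cv2.resize(g,(380,400),interpolation=cv2.INTER_CUBIC)]))
```

```text
[614.17559026  43.8742689   75.43468511] [ 0.9224308  -0.26434293  0.71600726]
```

View pics/w5.png

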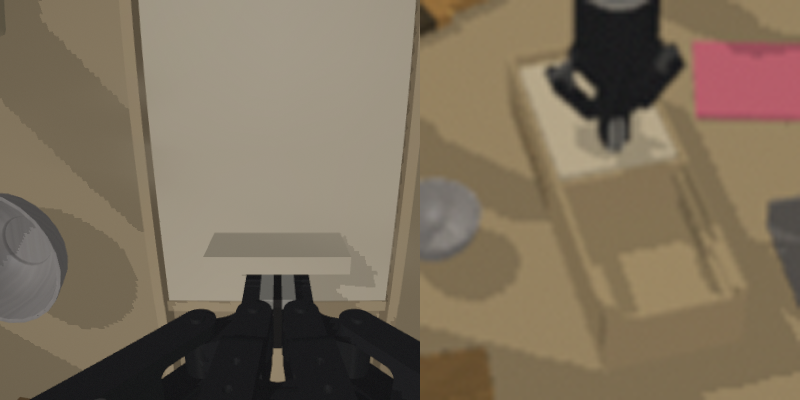

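The box is open and the lid lies in the tray, with its rear edge (wrist row ~300) just past the lip. I'll push 4 mm more, then back off, rise and measure.

>>> carry_out(
  targets=[
    {"dp":[4,0,0],"yaw":0},
    {"dp":[4,0,0],"yaw":0},
    {"dp":[0,0,0],"yaw":0},
    {"dp":[-2,0,-30],"yaw":0},
    {"dp":[-2,0,-90],"yaw":0},
    {"dp":[-2,0,-140],"yaw":0},
    {"dp":[-2,0,-140],"yaw":0},
    {"dp":[-2,0,-140],"yaw":0},
  ],
  fingers=-1,
)

```text
clock: 17.73
eef_pos: [614.0, 41.3, 215.0]
tcp_rot: [-3.141, -0.0, 1.677]
contact_force: [-0.3, 0.4, 0.3]
opening: 0.001
grasp_force: 0.0
```

Run:
```python
from h import *
s=r.sense();print(s["eef_pos"],s["clock"])
c=r.get_calibration("wrist");f=cv2.cvtColor(r.grab_frame("wrist"),cv2.COLOR_RGB2BGR);cv2.imwrite("pics/w6.png",f)
h=cv2.cvtColor(cv2.GaussianBlur(f,(5,5),0),cv2.COLOR_BGR2HSV)
y=np.radians(6.15);R=np.array([[np.cos(y),-np.sin(y)],[np.sin(y),np.cos(y)]])
for yy in (-1,9,85,160): 
    w=[*(R@np.array([35.,yy])+[615.5,21.3]),61 if yy>0 else 58];print(yy,proj("wrist",[w],c)[0].round(1))
x=int(proj("wrist",[[*(R@np.array([45.,9])+[615.5,21.3]),61]],c)[0][0])
for v in range(150,300,4): print(v,h[v,x],end=" ")
t=cv2.cvtColor(r.grab_frame("top"),cv2.COLOR_RGB2BGR);cv2.imwrite("pics/t6.png",t)
h=cv2.cvtColor(cv2.GaussianBlur(t,(3,3),0),cv2.COLOR_BGR2HSV)
M=np.zeros(t.shape[:2],np.uint8);M[155:220,215:300]=(((h[...,1]<62)&(h[...,2]>95))[155:220,215:300])*255
k=max(cv2.findContours(cv2.morphologyEx(M,2,np.ones((3,3))),0,1)[0],key=cv2.contourArea)
P=plane("top",cv2.boxPoints(cv2.minAreaRect(k)),61);print("\n",((P[:,:2]-[615.5,21.3])@R).round(1))
```

```text
[614.00060652  41.32325102 214.98685051] 17.725
-1 [315.6 213.7]
9 [316.4 204.2]
85 [319.4 117. ]
160 [322.3  19.3]
150 [ 20  39 175] 154 [ 20  39 175] 158 [ 20  39 175] 162 [ 20  39 175] 166 [ 19  39 175] 170 [ 19  39 175] 174 [ 19  39 175] 178 [ 19  41 175] 182 [ 19  41 168] 186 [ 20  43 154] 190 [ 20  43 154] 194 [ 20  43 154] 198 [ 19  42 163] 202 [ 19  41 173] 206 [ 20  50 163] 210 [ 19  69 145] 214 [ 19  67 156] 218 [ 19  68 147] 222 [ 19  68 138] 226 [ 18  70 139] 230 [ 19  68 138] 234 [ 18  70 138] 238 [ 18  70 139] 242 [ 19  70 146] 246 [ 19  69 144] 250 [ 18  70 143] 254 [ 18  70 142] 258 [ 18  71 141] 262 [ 19  70 142] 266 [ 18  71 141] 270 [ 19  71 143] 274 [ 18  72 145] 278 [ 19  72 146] 282 [ 18  71 148] 286 [ 19  70 149] 290 [ 19  70 152] 294 [ 19  70 153] 298 [ 19  70 154] 
 [[ 113.9  149.5]
 [  85.6  -83.1]
 [-107.8  -59.3]
 [ -80.4  170. ]]
```

View pics/w6.png

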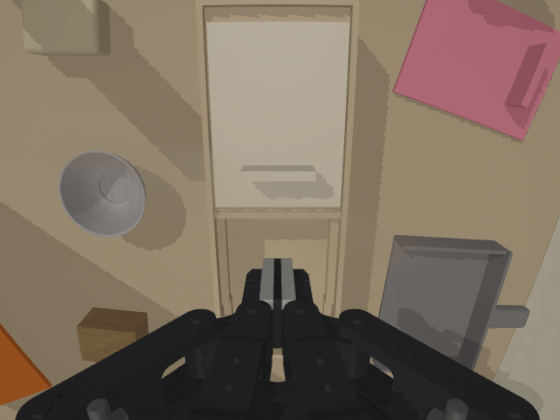

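The lid lies flat in the tray. Its rear edge is at row 207, about 6 mm past the lip, so the lid is at y≈82. That was my tenth picture, so from here I go by numbers. Next is the brush.

>>> carry_out(
  targets=[
    {"dp":[318,-79,0],"yaw":74},
    {"dp":[318,-79,0],"yaw":74},
    {"dp":[318,-79,0],"yaw":74},
    {"dp":[318,-79,0],"yaw":74},
    {"dp":[318,-79,0],"yaw":74},
    {"dp":[318,-79,0],"yaw":74},
    {"dp":[318,-79,0],"yaw":74},
    {"dp":[318,-79,0],"yaw":74},
    {"dp":[318,-79,0],"yaw":74},
  ],
  fingers=0,
  grip_force=30,
)

```text
clock: 18.95
eef_pos: [501.8, 348.7, 214.5]
tcp_rot: [3.141, 0.001, 0.389]
contact_force: [-0.5, -0.5, -0.1]
opening: 0.498
grasp_force: 0.0
```

Run:
```python
from h import *
s=r.sense();print(s["eef_pos"],s["tcp_rot"],s["opening"])
c=r.get_calibration("wrist");f=cv2.cvtColor(r.grab_frame("wrist"),cv2.COLOR_RGB2BGR);cv2.imwrite("pics/w7.png",f)
h=cv2.cvtColor(cv2.GaussianBlur(f,(3,3),0),cv2.COLOR_BGR2HSV)
print(proj("wrist",[[543.9,366.7,16],[431.2,321.1,16],[497,347.7,8]],c).round())
def big(m,n):
    M=cv2.morphologyEx(m.astype(np.uint8)*255,2,np.ones((3,3)))
    for k in sorted(cv2.findContours(M,0,1)[0],key=cv2.contourArea)[::-1][:3]:
        q=cv2.minAreaRect(k);P=plane("wrist",cv2.boxPoints(q),16,c);print(n,cv2.contourArea(k),np.round(q[0]),np.round(q[1]),round(q[2],1),P[:,:2].round(1).tolist())
big((h[...,1]>110)&(h[...,2]>60)&(abs(h[...,0].astype(int)-17)<6),"wood"); big((h[...,2]<70)&(h[...,1]>40),"dark")
```

```text
[501.81546    348.70090889 214.5225971 ] [3.14123388e+00 1.48215977e-03 3.88613866e-01] 0.49814363821582097
[[276. 134.]
 [275. 249.]
 [276. 183.]]
wood 1037.5 [271. 164.] [62. 18.] 88.4 [[539.4, 380.9], [546.6, 364.4], [489.1, 338.8], [481.4, 356.1]]
wood 297.0 [279. 205.] [16. 25.] 86.6 [[481.4, 351.4], [492.4, 328.7], [476.6, 320.9], [465.4, 344.0]]
wood 11.5 [266. 211.] [4. 3.] 90.0 [[468.5, 349.0], [469.7, 346.1], [465.6, 344.5], [464.4, 347.4]]
dark 40.0 [326. 266.] [10.  5.] 90.0 [[437.6, 265.9], [439.6, 260.8], [428.4, 255.5], [426.3, 260.6]]
```

Run:
```python
import cv2
f=cv2.imread("pics/w7.png");h=cv2.cvtColor(cv2.GaussianBlur(f,(3,3),0),cv2.COLOR_BGR2HSV)
for v in (145,180,205,235): print(v,[(x,*map(int,h[v,x])) for x in range(244,316,4)])
```

```text
145 [(244, 18, 68, 153), (248, 18, 68, 153), (252, 18, 68, 153), (256, 19, 70, 154), (260, 17, 97, 144), (264, 17, 120, 151), (268, 17, 120, 151), (272, 18, 121, 150), (276, 17, 121, 150), (280, 17, 98, 128), (284, 19, 70, 132), (288, 19, 71, 132), (292, 19, 71, 133), (296, 19, 68, 153), (300, 18, 68, 153), (304, 19, 70, 153), (308, 19, 68, 153), (312, 18, 68, 153)]
180 [(244, 19, 70, 152), (248, 19, 70, 152), (252, 18, 72, 153), (256, 19, 70, 152), (260, 18, 73, 151), (264, 17, 115, 148), (268, 17, 116, 150), (272, 17, 116, 149), (276, 17, 116, 149), (280, 17, 113, 133), (284, 18, 72, 134), (288, 19, 71, 133), (292, 19, 71, 133), (296, 19, 71, 147), (300, 19, 70, 153), (304, 19, 70, 153), (308, 19, 70, 153), (312, 19, 70, 153)]
205 [(244, 19, 71, 151), (248, 19, 71, 151), (252, 17, 102, 147), (256, 17, 109, 147), (260, 17, 110, 148), (264, 18, 111, 147), (268, 17, 111, 147), (272, 17, 111, 147), (276, 17, 111, 147), (280, 17, 111, 147), (284, 17, 112, 148), (288, 17, 112, 148), (292, 17, 109, 141), (296, 18, 74, 135), (300, 18, 74, 135), (304, 18, 72, 135), (308, 19, 71, 150), (312, 19, 70, 152)]
235 [(244, 19, 70, 153), (248, 19, 69, 152), (252, 18, 72, 139), (256, 17, 87, 79), (260, 17, 86, 80), (264, 18, 86, 80), (268, 17, 85, 81), (272, 17, 87, 82), (276, 17, 85, 84), (280, 18, 85, 84), (284, 18, 86, 86), (288, 18, 85, 87), (292, 18, 83, 89), (296, 18, 72, 134), (300, 19, 72, 134), (304, 19, 72, 134), (308, 18, 71, 147), (312, 19, 71, 151)]
```

>>> carry_out(
  targets=[
    {"dp":[3,-6,50],"yaw":0},
    {"dp":[3,-6,100],"yaw":0},
    {"dp":[3,-6,140],"yaw":0},
    {"dp":[3,-6,170],"yaw":0},
    {"dp":[3,-6,190],"yaw":0},
    {"dp":[3,-6,198],"yaw":0},
    {"dp":[3,-6,201],"yaw":0},
    {"dp":[3,-6,201],"yaw":0},
    {"dp":[3,-6,201],"yaw":0},
  ],
)

```text
clock: 20.12
eef_pos: [503.0, 356.4, 15.3]
tcp_rot: [-3.141, -0.001, 0.386]
contact_force: [-0.1, -0.6, 0.5]
opening: 0.501
grasp_force: 0.0
```

>>> carry_out(
  targets=[
    {"dp":[0,0,0],"yaw":0},
    {"dp":[0,0,0],"yaw":0},
    {"dp":[0,0,0],"yaw":0},
    {"dp":[0,0,0],"yaw":0},
    {"dp":[0,0,0],"yaw":0},
    {"dp":[0,0,0],"yaw":0},
  ],
  fingers=-1,
)

```text
clock: 20.88
eef_pos: [502.8, 356.2, 15.1]
tcp_rot: [-3.141, -0.001, 0.386]
contact_force: [-0.5, -1.3, 5.6]
opening: 0.226
grasp_force: 29.3
```

>>> carry_out(
  targets=[
    {"dp":[0,0,-15],"yaw":0},
    {"dp":[0,0,-60],"yaw":0},
    {"dp":[0,0,-120],"yaw":0},
    {"dp":[-40,418,-120],"yaw":-74},
    {"dp":[-40,418,-120],"yaw":-74},
    {"dp":[-40,418,-120],"yaw":-74},
    {"dp":[-40,418,-120],"yaw":-74},
    {"dp":[-40,418,-120],"yaw":-74},
    {"dp":[-40,418,-120],"yaw":-74},
    {"dp":[-40,418,-120],"yaw":-74},
    {"dp":[-40,418,-120],"yaw":-74},
    {"dp":[-40,418,-120],"yaw":-74},
  ],
)

```text
clock: 22.38
eef_pos: [622.8, -47.2, 135.0]
tcp_rot: [3.141, -0.0, 1.675]
contact_force: [-0.1, 0.8, -0.7]
opening: 0.217
grasp_force: 29.5
```

>>> carry_out(
  targets=[
    {"dp":[0,0,0],"yaw":0},
    {"dp":[0,0,0],"yaw":0},
  ],
)

```text
clock: 22.62
eef_pos: [622.6, -45.3, 134.6]
tcp_rot: [3.142, -0.0, 1.678]
contact_force: [0.7, 0.6, -0.3]
opening: 0.223
grasp_force: 29.5
```

Run:
```python
from h import *
s=r.sense();p=s["eef_pos"];print(p,s["tcp_rot"],s["opening"],s["clock"])
y=np.radians(6.15);R=np.array([[np.cos(y),-np.sin(y)],[np.sin(y),np.cos(y)]]);print("caddy",(p[:2]-[615.5,21.3])@R)
```

```text
[622.60578284 -45.34993703 134.61596389] [ 3.14158970e+00 -6.21574429e-05  1.67798700e+00] 0.22267891785179736 22.625
caddy [ -0.07543681 -67.02761047]
```

>>> carry_out(
  targets=[
    {"dp":[0,0,25],"yaw":0},
    {"dp":[0,0,50],"yaw":0},
    {"dp":[0,0,75],"yaw":0},
    {"dp":[0,0,95],"yaw":0},
    {"dp":[0,0,106],"yaw":0},
    {"dp":[0,0,111],"yaw":0},
    {"dp":[0,0,113],"yaw":0},
    {"dp":[0,0,113],"yaw":0},
    {"dp":[0,0,113],"yaw":0},
  ],
)

```text
clock: 23.75
eef_pos: [623.1, -46.4, 21.9]
tcp_rot: [3.141, 0.0, 1.677]
contact_force: [1.4, 0.1, -0.4]
opening: 0.229
grasp_force: 29.5
```

>>> carry_out(
  targets=[
    {"dp":[0,0,0],"yaw":0},
    {"dp":[0,0,0],"yaw":0},
    {"dp":[0,0,0],"yaw":0},
    {"dp":[0,0,0],"yaw":0},
    {"dp":[0,0,-30],"yaw":0},
    {"dp":[0,0,-80],"yaw":0},
    {"dp":[0,0,-140],"yaw":0},
    {"dp":[0,0,-180],"yaw":0},
    {"dp":[0,0,-180],"yaw":0},
  ],
  fingers=0,
)

```text
clock: 24.88
eef_pos: [624.9, -46.5, 205.3]
tcp_rot: [3.135, 0.001, 1.677]
contact_force: [0.3, -0.1, -0.2]
opening: 0.498
grasp_force: 0.0
```

Run:
```python
from h import *
s=r.sense();print(s["eef_pos"],s["contact_force"],s["clock"])
y=np.radians(6.15);R=np.array([[np.cos(y),-np.sin(y)],[np.sin(y),np.cos(y)]])
c=r.get_calibration("wrist");f=cv2.cvtColor(r.grab_frame("wrist"),cv2.COLOR_RGB2BGR)
h=cv2.cvtColor(cv2.GaussianBlur(f,(3,3),0),cv2.COLOR_BGR2HSV)
def big(m,n,z,k=3):
    M=cv2.morphologyEx(m.astype(np.uint8)*255,2,np.ones((3,3)))
    for q in sorted(cv2.findContours(M,0,1)[0],key=cv2.contourArea)[::-1][:k]:
        b=cv2.minAreaRect(q);P=plane("wrist",cv2.boxPoints(b),z,c)[:,:2];print(n,cv2.contourArea(q),((P-[615.5,21.3])@R).round().tolist())
big((h[...,1]>95)&(h[...,2]>50)&(abs(h[...,0].astype(int)-17)<4),"wood",21,4)
big((h[...,1]<52)&(h[...,2]>140)&(abs(h[...,0].astype(int)-19)<4),"lid",61,2)
g=cv2.cvtColor(r.grab_frame("top"),cv2.COLOR_RGB2BGR);o=cv2.imread("pics/top0.png")
d=(cv2.absdiff(cv2.GaussianBlur(g,(5,5),0),cv2.GaussianBlur(o,(5,5),0)).max(2)>22).astype(np.uint8)*255
for k in cv2.findContours(cv2.morphologyEx(d,2,np.ones((3,3))),0,2)[0]:
    if cv2.contourArea(k)>25: print("diff",cv2.boundingRect(k))
```

```text
[624.90689939 -46.4953379  205.3239848 ] [ 0.30031828 -0.09655756 -0.24392603] 24.875
wood 4108.0 [[-262.0, -206.0], [-238.0, -133.0], [-147.0, -141.0], [-163.0, -213.0]]
wood 2115.0 [[-19.0, -23.0], [20.0, -23.0], [22.0, -109.0], [-21.0, -109.0]]
lid 15044.5 [[-56.0, 83.0], [56.0, 83.0], [60.0, 7.0], [-60.0, 7.0]]
lid 6179.5 [[202.0, -80.0], [266.0, -80.0], [364.0, -363.0], [270.0, -349.0]]
diff (260, 403, 51, 17)
diff (110, 399, 30, 21)
diff (80, 387, 21, 12)
diff (351, 381, 13, 39)
diff (61, 361, 20, 13)
diff (150, 340, 86, 74)
diff (0, 306, 116, 114)
diff (380, 304, 18, 30)
diff (394, 282, 10, 25)
diff (336, 255, 11, 21)
diff (376, 234, 26, 22)
diff (164, 215, 23, 37)
diff (339, 172, 43, 59)
diff (223, 123, 131, 297)
diff (397, 88, 109, 35)
diff (347, 88, 49, 35)
diff (431, 33, 10, 6)
diff (462, 26, 10, 12)
diff (427, 22, 9, 10)
diff (450, 21, 9, 10)
diff (438, 20, 6, 9)
```

Run:
```python
from h import *
print(proj("top",[[433,-313,99],[433,-313,4]]).round(), plane("top",[(388.5,244.5)],99).round())
print(r.sign_off())
```

```text
[[390. 245.]
 [384. 246.]] [[ 434. -308.   99.]]
the job is handed in; nothing more can be done
None
```

The job is handed in: by my measurements the tumbler stands near the middle of the mat, the lid lies flat in the tray at about y 83 mm, and the brush lies flat in the open box. The hand-in gave no verdict, and I did not re-measure the bystanders.

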